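# Locate a valve body in the corner of the test fixture

## Robot

A 6-joint arm with a two-finger parallel gripper is mounted at the origin on the work surface. World frame = base frame: x ahead of the robot, y to its left, z up, the work surface at z = 0. Lengths are in m, angles in rad, forces in N, time in s.
With the tool pointing down it reaches from about 0.375 to 0.925 m from the base axis. Payload 5.7 kg.
Tool frame: the origin (TCP) lies midway between the tips of the shut fingers; the grasp point (between the pads) lies 19 mm behind it; z points along the fingers, y is the line along which they close (so a half turn about z gives the same grasp; the last joint's range is limited). The gripper opens to 88 mm and grips with 3 to 60 N. Pads are 20 mm wide; open, the fingers measure 115 mm over their backs; the gripper's body (75 mm by 178 mm) begins 61 mm behind the grasp point.
Start: joints at [1.189, 0.359, 1.51, -0, 1.272, -0.115], TCP at [0.158, 0.579, 0.223] pointing down, gripper open.
Joint ranges: [-2.97, 2.97], [-1.01, 2.36], [0.21, 2.38], [-0.96, 4.11], [0.2, 2.71], [-2.98, 2.98]. Speed limits (rad/s): [2.39, 2.39, 3.14, 3.14, 3.14, 3.14].

## Interface

Orientations are given as a unit quaternion [x, y, z, w].
In Python, from bench import move_ptp, servo_line, goto_joints, move_gripper, sleep, inverse_kinematics, capture, PlanningError, close_job, spot_in, silhouettes, current_clock, current_joint_pos, current_qvel, current_joint_torque, current_position, current_orientation, current_force, current_torque, current_finger_gap, current_grip_force gives the robot as it stands. Calls block until the motion is done:
- move_ptp(position, orientation): joint-space move of the TCP to a pose.
- servo_line(position, orientation=None, rate=0.15, contact_N=None): straight line of the TCP; orientation=None keeps the orientation; rate is the mean speed in m/s. With contact_N (N) it stops when the force on the tool has changed by that much, and returns True; else False.
- goto_joints(angles): joint-space move.
- move_gripper(opening): finger opening in m; the grip force is fixed at half the most; returns when the fingers have stopped.
- sleep(seconds).
- inverse_kinematics(position, orientation): joint angles nearest the present ones, or None.
- capture(name): name is "scene" or "top" or "wrist"; returns a dict with "image" (400x640x3 uint8, blue, green, red), "range_z" (400x640 float32, m along the optical axis (not along the pixel's ray), 0 where there is no reading), "intrinsics" (3x3 intrinsics, pixels), "R" (3x3) and "t" (3): a world point X has camera coordinates R X + t. Camera axes: x right, y down, z forward; pixel columns grow to the right and rows downward; lengths in m; the calibration is good to about 2 mm. The wrist camera is an equidistant fisheye: a pixel r from the principal point sees the ray r / f radians off the axis. A picture is of the moment at which its call begins.
A pose or a line that the arm cannot do raises PlanningError and nothing moves.
- close_job(): hands the job in; it is judged then, once.
Trained networks look in the newest picture that a camera, given by its name, has taken for a name from the list of things; names that differ only in an ending like _2 or _b are one class to them, and where a whole thing is asked for, a point or a joint stands for the part that bears it (a point fixed in the world has none). Each returns a list of dicts, best first, with "conf" (0 to 1); they miss things now and then, are a little off and sometimes report something else, mostly with a low value. They report only what shows in the picture. A call takes as long as a camera call. They do not tell look-alikes from the thing itself.
- spot_in(camera, query): "xy" ([column, row] in pixels, amid what is visible of it).
- silhouettes(camera, query): "region" (400x640 bool, what is visible of it) and "xy" ([column, row] in pixels, amid what is visible of it).
Readings, each from a call of its own:
- current_clock(): time.
- current_joint_pos(): joint angles.
- current_qvel(): joint speeds.
- current_joint_torque(): joint torques, N m.
- current_position(): TCP position.
- current_orientation(): TCP orientation.
- current_force(): force on the tool from outside, world axes, zero at the start.
- current_torque(): the same for the moment, N m.
- current_finger_gap(): finger opening in m.
- current_grip_force(): force on a finger pad.
Only numpy, scipy, OpenCV 4.12 (cv2) and the standard library are available. Lean on these libraries where they do the work, as an engineer would, in place of code of your own. Each camera call takes 0.05 s, during which the arm holds its last target. There are 200 camera calls.

## Task

Get the aluminium valve body ready for clamping on the test fixture: push it across the steel plate with the fingertips until its long far side lies flush along the fence and its end is up against the blue stop block, with no gap at either. Push on the sides of the casting only: do not lift or tip it and do not touch the solenoids on top of it. Leave the bearing and all the other loose things where they are.

Things in the scene. Friction and masses are not known exactly. Their poses are not given: they have to be found in the camera images.
- fixture: Test fixture, fixed: a dark steel plate 20 mm thick, 440 mm along its y, x -150 to +185 mm. Origin on the bench under the plate; x points away from the robot (turned up to 0.15 rad), y left along the fence; plate top at z +20. A bright steel fence runs the full length along the far side. Two open toggle clamps with red handles stand behind it (x over 140, to z 105 mm).
- fence_face (a point): Middle of the fence's bottom edge on the face that looks to the robot, on the plate's top (fixture x +110, y 0, z +20 mm); axes as the fixture's. The face is flat and upright, 440 mm long, 30 mm high; the fence is 25 mm thick.
- stop: End stop, fixed on the plate against the fence, near its left or its right end: a blue block 50 mm (x) by 40 mm (y), 35 mm high, bolt head up to 45 mm. Origin at the centre of its underside on the plate; axes parallel to the fixture's. Its face towards the middle of the plate, 20 mm from its origin along y, is the stopping face.
- valve_body: Loose aluminium casting with upright sides, 105 (x) by 190 (y) by 35 mm, 0.6 to 1 kg. Origin at the centre of its underside, on the plate; x away from the robot, up to 0.3 rad off the fixture's. Starts mid-plate, its origin 55 to 95 mm (x) and 45 to 95 mm (y) short of its seated place. Seated, its origin is 52.5 mm from the fence face, 95 mm from the stop's face. Sliding takes 3 to 7 N.
- solenoids: Four delicate solenoids with black plugs, part of the valve body, in a row on its top: 23 mm high above the casting's top, 21 mm thick, at y -45, -15, 15, 45 mm and x -18 mm (brackets reach x -40). Axes as the valve body's; origin on the casting's top at its middle. Not to be touched.
- edge_left (a point): The left end (+y) of the lower edge of the casting's far long side (x +52.5, y +95, z 0 mm of the valve body).
- edge_right (a point): The right end (-y) of the lower edge of the casting's far long side (x +52.5, y -95, z 0 mm of the valve body).
- bearing: Loose steel ball bearing, 40 mm across, 16 mm high, lying flat on the plate near the fence at the end where the stop is not; origin at the centre of its underside. Leave it.
- socket: Loose steel socket for a wrench, 28 mm across, 60 mm tall, standing at a near corner of the plate; origin at the centre of its underside. Leave it.
- spare_solenoid: Loose spare solenoid, 24 mm across, 42 mm tall, steel with a black top, standing at the other near corner of the plate; origin at the centre of its underside. Leave it.
- screwdriver: Red-handled screwdriver, 200 mm long, lying on the bench at the right of the fixture; its length is its x axis. Leave it.
- gear: Steel gear, 104 mm across, 38 mm high, lying on the bench at the left of the fixture; origin at the centre of its underside. Leave it.
- spray_can: Yellow spray can with a pale metal top, 66 mm across, 140 mm tall, standing on the bench at the right of the fixture; origin at the centre of its underside. Leave it.
- clutch_drum: Dark steel clutch drum, 132 mm across, 70 mm high, open upwards, on the bench at the left of the fixture; origin at the centre of its underside. Leave it.
Mind the look-alikes: they are no part of the job. Leave any purple or yellow look-alike of the valve_body alone.

How it is judged:
By the outcome, as a careful person would: the job done as asked, in the order asked, and still so for the second after the job is handed in, with the robot touching nothing.
It also fails if it takes over 72 s, if anything falls off the work surface, if the arm or the gripper's body presses on something with over 40 N, if the wrist force passes 120 N, or if a joint passes its speed limit or range.

## Working session

There is one attempt and no reset: what is moved stays moved. The work goes in short steps, each a Python script; the robot and the scene stay as the last script left them, time stands still between calls to the robot, and variables do not carry over. Pictures are saved under pics/ and viewed, at most 10 in all, crops included, and the job is handed in when it is done.

```bash
mkdir -p pics; ls; python3 - <<'E'
from bench import *
import cv2,numpy as np
for n in("top","scene"):
    c=capture(n); cv2.imwrite(f"pics/{n}0.png",c["image"]); print(n,c["intrinsics"].tolist(),c["R"].round(3).tolist(),c["t"].round(3).tolist())
    for q in("valve_body","stop","bearing","socket","spare_solenoid","fixture"):
        print(q,[(d["conf"],np.round(d["xy"]).tolist()) for d in spot_in(n,q)])
np.save
print(current_clock(),current_position(),current_orientation())
E
```

```text
pics
top [[417.78228395814693, 0.0, 322.83554488827355], [0.0, 417.78228395814693, 206.7994474170735], [0.0, 0.0, 1.0]] [[0.019, -1.0, 0.006], [-0.974, -0.02, -0.228], [0.228, -0.001, -0.974]] [0.002, 0.49, 1.235]
valve_body [(0.84, [322.0, 182.0]), (0.63, [243.0, 286.0]), (0.6, [393.0, 274.0])]
stop [(0.66, [269.0, 149.0]), (0.61, [208.0, 153.0])]
bearing [(0.47, [383.0, 158.0])]
socket []
spare_solenoid []
fixture [(0.87, [324.0, 166.0])]
scene [[476.1397731954897, 0.0, 316.8648246538043], [0.0, 476.1397731954897, 203.36292643283952], [0.0, 0.0, 1.0]] [[0.644, 0.765, -0.02], [0.503, -0.442, -0.742], [-0.577, 0.468, -0.67]] [-0.305, -0.182, 1.492]
valve_body [(0.87, [344.0, 234.0]), (0.75, [208.0, 220.0]), (0.63, [331.0, 146.0])]
stop [(0.93, [428.0, 219.0])]
bearing [(0.65, [311.0, 298.0]), (0.58, [411.0, 159.0])]
socket [(0.49, [371.0, 176.0])]
spare_solenoid [(0.52, [262.0, 237.0])]
fixture [(0.73, [358.0, 262.0]), (0.51, [342.0, 235.0]), (0.29, [311.0, 298.0])]
0.7 [0.15818245 0.57873389 0.2226356 ] [ 1.33003894e-01  9.91115514e-01 -4.29498031e-05  2.46130075e-06]
```

View pics/top0.png

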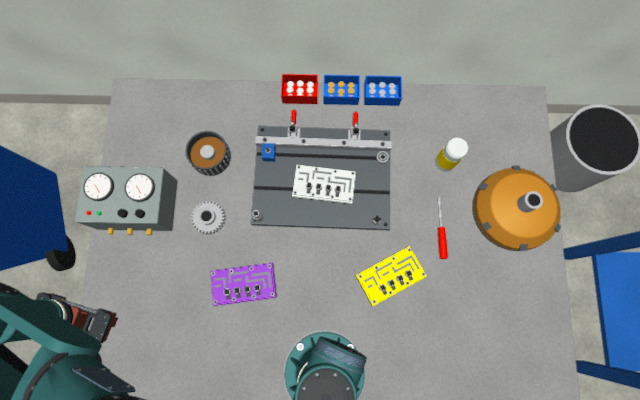

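View pics/scene0.png

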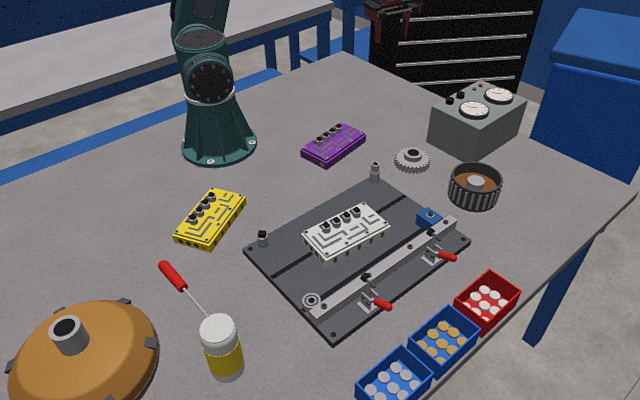

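Top view: the aluminium body is at (322,182) on the plate. The look-alikes are purple at (243,286) and yellow at (393,274), both on the bench and to be left alone. The stop is on the left at (268,152), the bearing at (383,157), and the near-corner items at about (256,215) and (377,219).

```bash
cat > h.py <<'E'
from bench import *
import cv2,numpy as np
def cloud(c):
    d=c["range_z"];K=c["intrinsics"];v,u=np.mgrid[:400,:640]
    p=np.stack([(u-K[0,2])/K[0,0]*d,(v-K[1,2])/K[1,1]*d,d],-1)
    P=(p-c["t"])@c["R"]; P[d==0]=np.nan
    return P
def best(cam,q,near):
    s=silhouettes(cam,q); s=[x for x in s if np.hypot(*(np.array(x["xy"])-near))<25]
    return s[0]["region"] if s else None
def rect(P,reg,lo,hi):
    Q=P[reg]; Q=Q[(Q[:,2]>lo)&(Q[:,2]<hi)]
    return Q,cv2.minAreaRect((Q[:,:2]*1000).astype(np.float32))
E
python3 - <<'E'
from h import *
N={"top":dict(valve_body=(322,182),stop=(269,152),bearing=(383,157)),"scene":dict(valve_body=(344,234),stop=(428,219),bearing=(311,298))}
for n in N:
    c=capture(n);P=cloud(c)
    for q,lo,hi in(("valve_body",.045,.064),("stop",.045,.062),("bearing",.028,.045)):
        r=best(n,q,N[n][q])
        if r is None: print(n,q,None);continue
        Q,R=rect(P,r,lo,hi); print(n,q,r.sum(),len(Q),R,np.median(Q[:,2]).round(4))
    # plate region points: fence top strip z .044-.056 , x far
    M=(P[...,2]>.044)&(P[...,2]<.056)&(P[...,0]>.56)&(P[...,0]<.85)&(abs(P[...,1])<.3)
    m=M.astype(np.uint8);k,l,s,ce=cv2.connectedComponentsWithStats(m)
    for i in range(1,k):
        if s[i,4]>60: 
            Q=P[l==i]; print(n,"comp",s[i],cv2.minAreaRect((Q[:,:2]*1000).astype(np.float32)))
    np.savez(f"{n}.npz",P=P,img=c["image"])
    M=(P[...,2]>.014)&(P[...,2]<.026)&(P[...,0]>.35)&(P[...,0]<.9)&(abs(P[...,1])<.35)
    Q=P[M]; print(n,"plate",cv2.minAreaRect((Q[:,:2]*1000).astype(np.float32)),np.median(Q[:,2]))
E
```

```text
top valve_body 2041 1735 ((568.941650390625, 11.48870849609375), (189.22596740722656, 106.65061950683594), 83.88672637939453) 0.0551
top stop 239 187 ((673.7800903320312, 192.89852905273438), (40.20197296142578, 52.121543884277344), 88.21723175048828) 0.0551
top bearing 123 117 ((666.3721313476562, -176.34263610839844), (37.9709587097168, 38.261802673339844), 8.981011390686035) 0.0357
top comp [ 255  136  137   23 1158] ((683.0859985351562, 16.101425170898438), (439.47235107421875, 77.09210205078125), 88.91903686523438)
top comp [294 164  61  23 618] ((587.77392578125, 10.006965637207031), (189.7686309814453, 68.76742553710938), 84.0722885131836)
top plate ((628.0662841796875, -0.561859130859375), (700.134033203125, 544.0821533203125), 89.83642578125) 0.020365691433173256
scene valve_body 3224 2325 ((567.9388427734375, 10.494148254394531), (190.7514190673828, 107.52764129638672), 84.54060363769531) 0.0554
scene stop 406 276 ((672.1800537109375, 191.99156188964844), (50.96292495727539, 44.06636428833008), 0.4780682623386383) 0.0553
scene bearing 212 203 ((664.10791015625, -178.3859863
[... 308 characters left out ...]
134780883789), 88.77657318115234)
scene comp [365 230  67  52 791] ((706.9807739257812, 51.63334274291992), (199.90769958496094, 27.49320411682129), 88.59989166259766)
scene comp [425 245  17  14  92] ((756.0096435546875, 112.57784271240234), (25.940643310546875, 42.740318298339844), 86.76535034179688)
scene comp [309 275  58  46 741] ((703.8447265625, -132.9304962158203), (143.58938598632812, 28.44564437866211), 88.39915466308594)
scene comp [361 291  17  15  89] ((747.1939697265625, -87.4936294555664), (31.345577239990234, 24.888381958007812), 4.703575611114502)
scene plate ((625.3021240234375, -0.27685546875), (699.9230346679688, 549.4108276367188), 89.93511962890625) 0.020570581893600757
```

```bash
cat >> h.py <<'E'
TH=-0.022
def q(th=TH): return [-np.sin(th/2),np.cos(th/2),0,0]
EX=np.array([np.cos(TH),np.sin(TH)]);EY=np.array([-np.sin(TH),np.cos(TH)])
F0=np.array([.6935,0.])           # fence face point, refined below
def W(fx,fy,z): # fence coords (x toward fence from its face, y along) -> world
    return [*(F0+EX*fx+EY*fy),z]
E
python3 - <<'E'
from h import *
t=np.load("top.npz");s=np.load("scene.npz")
cv2.imwrite("pics/crop.png",cv2.resize(s["img"][170:330,230:480],None,fx=3,fy=3))
for n,d in(("top",t),("scene",s)):
    P=d["P"].reshape(-1,3)
    Q=P[(P[:,2]>.046)&(P[:,2]<.054)&(P[:,0]>.685)&(P[:,0]<.73)&(P[:,1]<.16)&(P[:,1]>-.2)]
    # near edge & centre per y-bin
    b=[(y+.01,np.percentile(Q[m,0],3),np.median(Q[m,0]),np.percentile(Q[m,0],97)) for y in np.arange(-.2,.16,.02) for m in[(Q[:,1]>y)&(Q[:,1]<y+.02)] if m.sum()>5]
    b=np.array(b)
    for k in(1,2,3): print(n,k,np.polyfit(b[:,0],b[:,k],1).round(4))
    M=P[(P[:,2]>.03)&(P[:,2]<.11)&(P[:,0]<.53)&(P[:,0]>.4)&(abs(P[:,1])<.26)]
    for sg in(1,-1):
        m=M[(M[:,1]*sg>.12)]; print(n,"corner",m.mean(0).round(3),m[:,2].max().round(3))
E
```

```text
top 1 [0.0163 0.6949]
top 2 [0.019  0.7066]
top 3 [0.0178 0.719 ]
top corner [0.458 0.213 0.066] 0.085
top corner [ 0.454 -0.151  0.054] 0.07
scene 1 [0.0175 0.6942]
scene 2 [0.0098 0.7071]
scene 3 [0.0162 0.7184]
scene corner [0.465 0.21  0.059] 0.085
scene corner [ 0.46  -0.156  0.05 ] 0.065
```

View pics/crop.png

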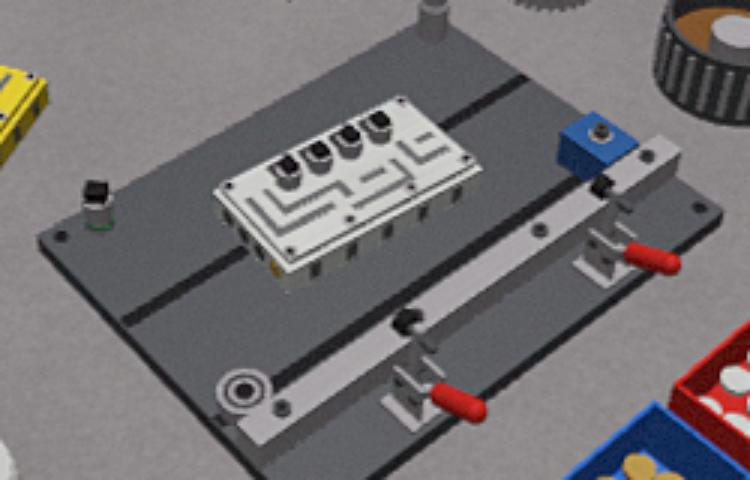

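The crop shows the bare aluminium body on the plate with four solenoids on its robot side, the blue stop at its left end and the bearing at the right by the fence. That confirms the choice. Next is the push to the fence.

```bash
sed -i 's/^TH=.*/TH=-0.017/; s/\.6935/.6945/' h.py; python3 - <<'E'
from h import *
move_ptp(W(-.222,.011,.20),q())
servo_line(W(-.222,.011,.033),rate=.2)
print(current_clock(),current_position(),current_force())
r=servo_line(W(-.130,.011,.033),rate=.04,contact_N=14)
print(r,current_position(),current_force())
r=r or servo_line(W(-.106,.011,.033),rate=.02,contact_N=14)
print(r,current_clock(),current_position(),current_force(),"fx",(current_position()[:2]-F0)@EX)
c=capture("top");P=cloud(c)
g=best("top","valve_body",(322,172))
if g is not None: print(rect(P,g,.045,.064)[1])
cv2.imwrite("pics/top1.png",cv2.resize(c["image"][100:250,220:420],None,fx=4,fy=4))
E
```

```text
4.3833 [0.47336978 0.01486083 0.03357067] [-0.4108116   0.51753883 -0.5940375 ]
False [0.56109746 0.01356161 0.0323925 ] [-8.50937744 -0.48444592  5.49078755]
True 7.8083 [0.57750729 0.01349444 0.03162506] [ 1.20853589 -0.45721588 -0.31485825] fx -0.11720520418679467
```

View pics/top1.png

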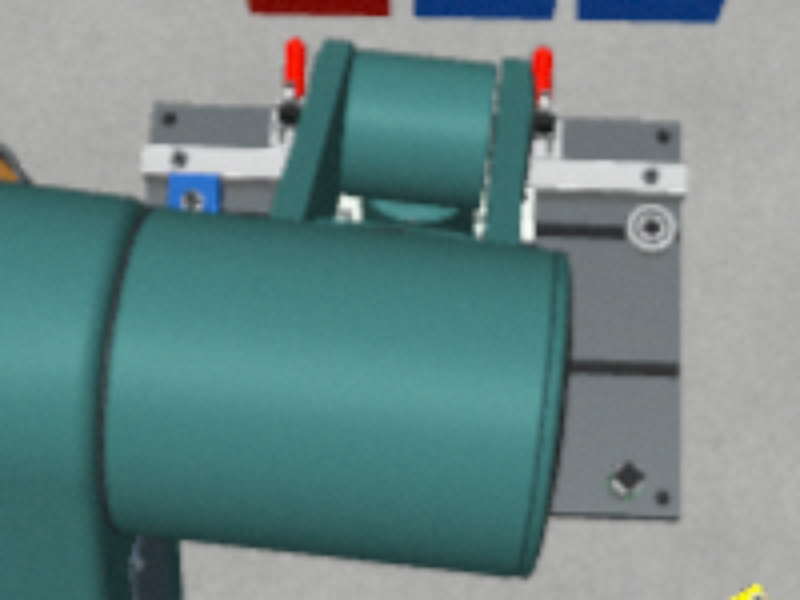

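The body is at the fence at mid-span, with the bearing untouched at (650,228) in the crop. I'll check from the scene camera, then push the right end.

```bash
python3 - <<'E'
from h import *
servo_line(W(-.15,.011,.033),rate=.1)
servo_line(W(-.16,.011,.14),rate=.25)
move_gripper(0.0)
move_ptp(W(-.0525,-.120,.14),q())
for n,p in(("scene",(365,245)),):
    c=capture(n);P=cloud(c);g=best(n,"valve_body",p)
    if g is not None: print(rect(P,g,.045,.064)[1])
E
```

```text
((642.7020263671875, 12.818458557128906), (188.6196746826172, 104.22032928466797), 88.76258850097656)
```

```bash
cat >> h.py <<'E'
def fc(): 
    d=current_position()[:2]-F0; return (d@EX).round(4),(d@EY).round(4),current_force().round(1)
E
python3 - <<'E'
from h import *
servo_line(W(-.0525,-.120,.034),rate=.2); print(fc())
r=servo_line(W(-.0525,-.048,.034),rate=.04,contact_N=14); print(r,fc())
r=r or servo_line(W(-.0525,-.020,.034),rate=.02,contact_N=14); print(r,fc())
servo_line(W(-.0525,fc()[1]-.02,.034),rate=.1)
servo_line(W(-.0525,-.1,.14),rate=.25)
move_gripper(0.085)
move_ptp(W(-.15,.077,.14),q())
c=capture("scene");P=cloud(c);g=best("scene","valve_body",(385,232))
if g is not None: print(rect(P,g,.045,.064)[1])
print(current_clock())
cv2.imwrite("pics/sc2.png",cv2.resize(c["image"][170:330,230:480],None,fx=3,fy=3))
E
```

```text
(np.float64(-0.0521), np.float64(-0.1196), array([ 0.5, -0.1,  0.5]))
False (np.float64(-0.0525), np.float64(-0.0479), array([-0.4, -1.6, -1.1]))
True (np.float64(-0.0531), np.float64(-0.0264), array([ 0.1, -0.2,  0.3]))
((643.67431640625, 75.00132751464844), (187.68470764160156, 103.18743896484375), 88.66190338134766)
18.0667
```

View pics/sc2.png

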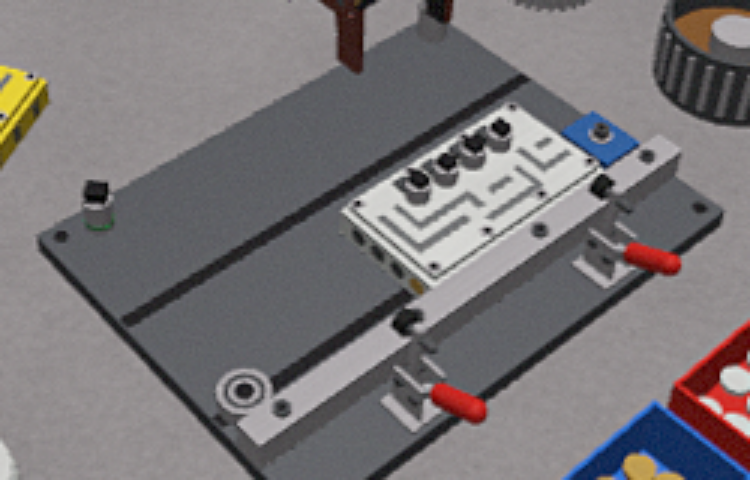

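The body now sits against the stop (crop 570,150) and the fence, with the other things unmoved. I'll press both sides firmly once more.

```bash
python3 - <<'E'
from h import *
def fence():
    servo_line(W(-.15,.077,.034),rate=.2)
    r=servo_line(W(-.104,.077,.034),rate=.025,contact_N=18); print("fence",r,fc())
    servo_line(W(-.15,.077,.034),rate=.1); servo_line(W(-.16,.077,.14),rate=.25)
fence()
move_gripper(0.0)
move_ptp(W(-.03,-.07,.14),q()); servo_line(W(-.03,-.07,.034),rate=.2)
r=servo_line(W(-.03,-.015,.034),rate=.025,contact_N=18); print("end",r,fc())
servo_line(W(-.03,-.07,.034),rate=.1); servo_line(W(-.03,-.07,.14),rate=.25)
move_gripper(0.085); move_ptp(W(-.16,.077,.14),q())
fence()
# look from close above the body (wrist camera)
move_ptp(W(-.10,.10,.30),q())
c=capture("wrist"); cv2.imwrite("pics/w.png",c["image"])
c=capture("scene"); cv2.imwrite("pics/sc3.png",cv2.resize(c["image"][170:330,330:490],None,fx=3.7,fy=3.7,interpolation=cv2.INTER_CUBIC))
P=cloud(c);g=best("scene","valve_body",(385,232))
if g is not None: print(rect(P,g,.045,.064)[1])
print(current_clock())
E
```

```text
fence True (np.float64(-0.1171), np.float64(0.0769), array([-0.4, -0.5, -0.5]))
end True (np.float64(-0.0302), np.float64(-0.0265), array([ 0.3, -1.6,  0.6]))
fence True (np.float64(-0.117), np.float64(0.077), array([-0.7, -0.3,  0.5]))
((643.40625, 74.67153930664062), (189.3535614013672, 105.11746978759766), 88.46104431152344)
32.975
```

View pics/w.png

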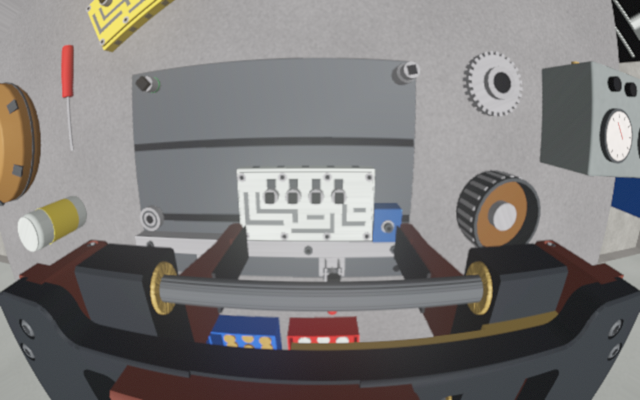

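View pics/sc3.png

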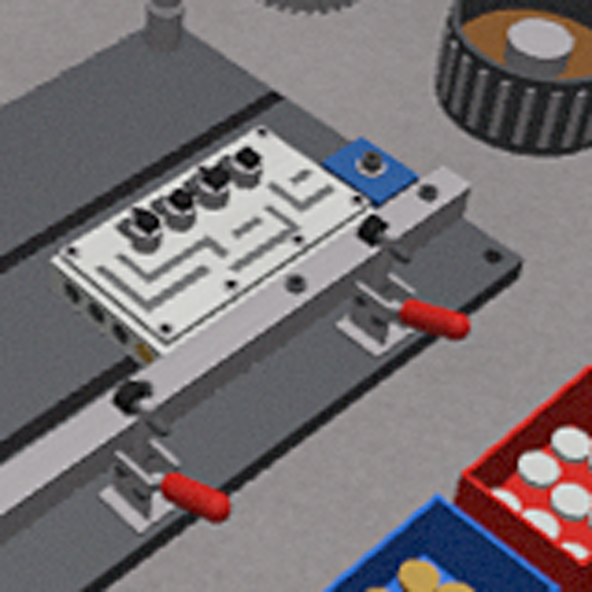

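Both views show the body flush along the fence and tight to the stop (wrist view 375,220), with no plate visible in either gap. The repeated presses stopped at the same positions to within 0.1 mm, so I'm handing in.

```bash
python3 -c "
from bench import *
print(close_job())"
```

```text
the job is handed in; nothing more can be done
None
```

The valve body is seated flush along the fence and up against the blue stop, and I saw no gap at either in the camera views. The loose items look unmoved, and I handed the job in at about 33 s of the 72 s allowed; no verdict came back.

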